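# Find the stamped crate and push it to the dispatch line

## Task

First tip both wooden crates over onto their sides to see which one has the ring stamp burnt into its underside. Then push the stamped crate, still lying on its side, until the dark dispatch line runs under about the middle of it, and leave the other crate lying on its side clear of the line. Only push with the fingers: do not pick a crate up, and do not disturb the other things on the bench.

Things in the scene. Friction and masses are not known exactly. Their poses are not given: they have to be found in the camera images.
- crate_a: one of two identical open-topped plywood crates, empty, 80 mm (own x) by 100 mm (own y) by 120 mm high (own z), walls 6 mm, about 0.2 kg; origin at the block's centre, 60 mm above the bench at the start. It starts standing, mouth up, own +x pointing away from the robot to within 20 degrees; underside (-z) a panel set in 3 mm
- crate_b: the other crate, the same in every way. Pushed some 95 mm up on its far (own +x) face, either crate topples about its near lower edge towards the robot onto its own -x face, underside then facing away from the robot; past about 40 degrees it falls by itself. Lying so, it is 80 mm high, its origin 40 mm above the bench, own z level
- stamp (a point): the stamp, a dark burnt ring 56 mm across with a cross in it, on the underside of one of the two crates (the other underside is bare); the point is the ring's centre, 58 mm below that crate's centre as it stands. Out of sight until that crate is tipped
- line: the dispatch line: a straight dark-wood strip let flush into the bench, 22 mm wide and 340 mm long, running away from the robot along world x (own x along it), between the places of the two crates; origin at its middle, on the surface. Nothing to bump into
- mallet: bystander: standing carver's mallet of turned wood, 82 mm across, 187 mm tall; origin at the centre of its foot
- mug: bystander: white mug, 80 mm across, 92 mm tall; origin at the centre of its foot
- carving: bystander: square wooden carving with a rosette, 100 x 100 x 30 mm, lying beyond the far end of the dispatch line; origin at the centre of its underside
- stone: bystander: sharpening stone in a wooden holder, 75 x 200 x 38 mm (long along own y); origin at the centre of its underside
- glue: bystander: white glue bottle, 60 mm across, 150 mm tall; origin at the centre of its foot
- gouge: bystander: carving gouge lying on the bench, 245 mm long along own x, handle to -x; origin at the bench surface under its middle
Mind the look-alikes: they are no part of the job. What is shaped like the crate_b but pink is not meant. What is shaped like the crate_a but blue or red is not meant.

How it is judged:
By the outcome, as a careful person would: the job done as asked, in the order asked, and still so for the second after the job is handed in, with the robot touching nothing.
It also fails if it takes over 72 s, if anything falls off the work surface, if the arm or the gripper's body presses on something with over 40 N, if the wrist force passes 120 N, or if a joint passes its speed limit or range.

## Robot

A 6-joint arm with a two-finger parallel gripper is mounted at the origin on the work surface. World frame = base frame: x ahead of the robot, y to its left, z up, the work surface at z = 0. Lengths are in m, angles in degrees, forces in N, time in s.
With the tool pointing down it reaches from about 0.325 to 0.875 m from the base axis. Payload 4.4 kg.
Tool frame: the origin (TCP) lies on the mounting face of the last link; the fingertips stand 173 mm ahead of it and the grasp point (between the pads) lies 155 mm ahead of it; z points along the fingers, y is the direction in which the jaws open and shut (so a half turn about z gives the same grasp; the last joint's range is limited). The gripper opens to 85 mm and grips with 20 to 120 N. Pads are 22 mm wide; open, the fingers measure 114 mm over their backs; the gripper's body (76 mm by 85 mm) begins 54 mm behind the grasp point. The pads swing forward as they close: fully open they stand 13 mm farther back than shut.
Start: joints at [-85.743, 11.837, 88.321, -0, 79.842, -8.623], TCP at [0.128, -0.561, 0.405] pointing down, gripper open.
Joint ranges: [-156.59, 156.59], [-49.26, 127.26], [12.9, 141.05], [-63.56, 243.56], [4.71, 150.69], [-161.64, 161.64]. Speed limits (degrees/s): [159.86, 159.86, 180, 180, 180, 180].

## Interface

Orientations are given as a 3x3 rotation matrix whose columns are the frame's x, y, z axes.
In Python, from bench import arm gives the robot as it stands. The module is installed in compiled form; this text tells all that it offers.
- The arm moves only by the tool send_rows, never from a script. Its argument "series" is a list of rows, each an object with "xyz": the shift along the world's x, y, z in cm, a list of three; "dr": the turn, a rotation vector about the world's x, y, z in rad, a list of three; "grip": the opening in per cent of the stroke, from 0 (shut) to 100 (fully open). A call has 1 to 10 rows; each row is the pose to reach, as a shift and turn from the pose commanded when the call began; what a row does not reach only later rows make up. A row lasts 1/12 s, in which the tool goes at most 41.7 mm and 7.16 degrees, less where a joint would pass 70% of its speed; a pose out of reach is approached as far as the arm can. A call with a gripper value outside its range is refused whole. The fingers move at their own pace and stop on an object; the grip force is fixed at half the most. Time passes only in rows, so rows that repeat a pose let the fingers close. It gives the time, the measured TCP pose, the force and the opening at its end, in the units of the state.
- arm.get_state(): the state, without advancing time (a new reading comes with each control period).
- arm.capture(name): name is "scene" or "side" or "wrist"; returns a dict with "pixels" (420x560x3 uint8, red, green, blue), "range_z" (420x560 float32, m along the optical axis (not along the pixel's ray), 0 where there is no reading), "vertical_fov" (degrees; the focal length in pixels is half the picture's height over the tangent of half this angle, whatever the lens; pixels are square), "cx", "cy" (the principal point, pixels), "cam_to_world" (4x4, takes a point from camera to world coordinates). Camera axes: x right, y up, looking along -z (the intrinsics and any distortion apply to the point x, -y, -z); pixel columns grow to the right and rows downward; lengths in m; the calibration is good to about 2 mm. The wrist camera is an equidistant fisheye: a pixel r from the principal point sees the ray r / f radians off the axis. A picture is of the moment at which its call begins.
- arm.close_job(): hands the job in, once; it reports no verdict.
Trained networks look in a picture, given as the dict that the camera call returned (one of the last four; its "shot" number tells which), for a name from the list of things; names that differ only in an ending like _2 or _b are one class to them, and where a whole thing is asked for, a point or a joint stands for the part that bears it (a point fixed in the world has none). Each returns a list of dicts, best first, with "confidence" (0 to 1); they miss things now and then, are a little off and sometimes report something else, mostly with a low value. They report only what shows in the picture. A call takes as long as a camera call. They do not tell look-alikes from the thing itself.
- arm.recognise(picture, label): "point" ([x, y, z] in m, in the coordinates of the camera as it stood for that picture, good to about 4 mm: the middle of the surface that is visible of it).
- arm.silhouettes(picture, label): "pixels" (420x560 bool, what is visible of it).
The state is a dict: "clock": time; "q": joint angles; "qd": joint speeds; "tau": joint torques, N m; "eef_pos": TCP position; "eef_rot": TCP orientation; "ft_force": force on the tool from outside, world axes, zero at the start; "wrist_torque": the same for the moment, N m; "finger_gap": finger opening in m.
Only numpy, scipy, OpenCV 4.12 (cv2) and the standard library are available. Lean on these libraries where they do the work, as an engineer would, in place of code of your own. Each camera call takes 0.05 s, during which the arm holds its last target.

## Working session

There is one attempt and no reset: what is moved stays moved. The work goes in short steps, Python scripts to look and compute and a tool call to move; the robot and the scene stay as the last step left them, time stands still between calls to the robot, and variables do not carry over. Pictures are saved under pics/ and viewed, and the job is handed in when it is done.

Besides the shell and the picture viewer there is one more tool, called after ">>>" in YAML: its name, and indented under it one key for each argument. send_rows: Moves the arm, as the interface text tells. Its arguments: {"type":"object","properties":{"series":{"type":"array"}},"required":["series"]}

```bash
mkdir -p pics
cat > h.py <<'E'
import numpy as np, cv2
from bench import arm
def save(p,n): cv2.imwrite('pics/'+n+'.png', cv2.cvtColor(p['pixels'],cv2.COLOR_RGB2BGR))
def world(p):
    f=210/np.tan(np.radians(p['vertical_fov']/2)); z=p['range_z']
    v,u=np.mgrid[0:420,0:560]
    P=np.stack([(u-p['cx'])/f*z,-(v-p['cy'])/f*z,-z],-1)
    T=np.array(p['cam_to_world']); return P@T[:3,:3].T+T[:3,3]
def tw(p,c): T=np.array(p['cam_to_world']); return T[:3,:3]@np.array(c)+T[:3,3]
E
python3 - <<'E'
from h import *
for n in ['scene','side']:
    p=arm.capture(n); save(p,n+'0'); W=world(p)
    print(n,p['cx'],p['cy'],p['vertical_fov'],np.array(p['cam_to_world'])[:3,3])
    for l in ['crate_a','mallet','mug','carving','stone','glue','gouge','line']:
        for r in arm.recognise(p,l): print(l,round(r['confidence'],2),tw(p,r['point']).round(3))
print(arm.get_state())
E
```

```text
scene 284.01465840423833 209.42301537371586 53.210872403324124 [ 1.09169239 -0.99210884  1.10445054]
crate_a 0.95 [ 0.575 -0.227  0.079]
crate_a 0.91 [0.415 0.406 0.077]
crate_a 0.86 [ 0.345 -0.33   0.08 ]
crate_a 0.81 [ 0.268 -0.493  0.08 ]
crate_a 0.6 [0.603 0.184 0.079]
mallet 0.85 [ 0.638 -0.425  0.091]
mug 0.7 [0.653 0.395 0.061]
carving 0.73 [0.758 0.037 0.015]
carving 0.24 [ 0.777 -0.244  0.039]
stone 0.88 [ 0.78  -0.245  0.039]
glue 0.62 [0.53  0.506 0.079]
gouge 0.91 [ 0.439 -0.535  0.021]
line 0.79 [0.523 0.032 0.006]
side 287.2663724970903 208.79402381223446 47.81834163606193 [0.03617242 1.09554485 0.91629437]
crate_a 0.92 [0.395 0.431 0.077]
crate_a 0.89 [ 0.32  -0.283  0.083]
crate_a 0.75 [0.584 0.261 0.073]
crate_a 0.57 [ 0.565 -0.172  0.077]
mallet 0.66 [ 0.621 -0.4    0.088]
mug 0.88 [0.64  0.432 0.063]
carving 0.93 [0.746 0.059 0.018]
stone 0.7 [ 0.753 -0.193  0.025]
stone 0.37 [0.637 0.431 0.06 ]
stone 0.18 [0.503 0.034 0.003]
glue 0.72 [0.502 0.548 0.091]
gouge 0.71 [ 0.437 -0.521  0.015]
line 0.75 [0.503 0.029 0.005]
{'clock': 0.9, 'q': array([-8.57426883e+01,  1.18372362e+01,  8.83191862e+01, -9.29795009e-04,
        7.98427353e+01, -8.62451976e+00]), 'qd': array([ 0.05920443,  0.03821357,  0.0977991 , -0.08704979,  0.05523062,
       -0.16015738]), 'tau': array([-1.29751512e-03, -3.83039224e+01, -2.91978461e+01, -2.94335850e-04,
        7.90606755e-04,  7.36228827e-06]), 'eef_pos': array([ 0.12816404, -0.56054763,  0.40470111]), 'eef_rot': array([[ 9.74831300e-01,  2.22943796e-01, -1.48382589e-05],
       [ 2.22943796e-01, -9.74831300e-01, -1.58459213e-05],
       [-1.79975490e-05,  1.21390023e-05, -1.00000000e+00]]), 'ft_force': array([-1.02554552, -0.30731103,  0.28464237]), 'wrist_torque': array([0.0368928 , 0.00963938, 0.02578653]), 'finger_gap': 0.08556006224035416}
```

View pics/scene0.png

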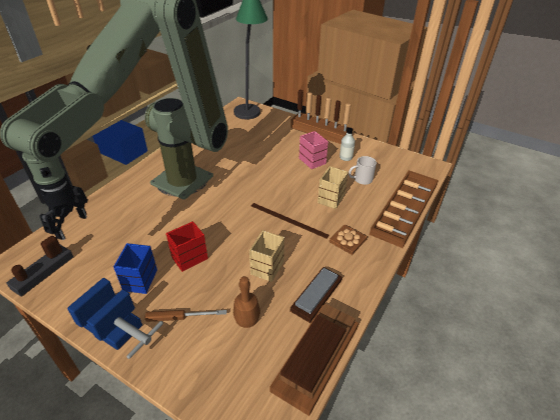

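View pics/side0.png

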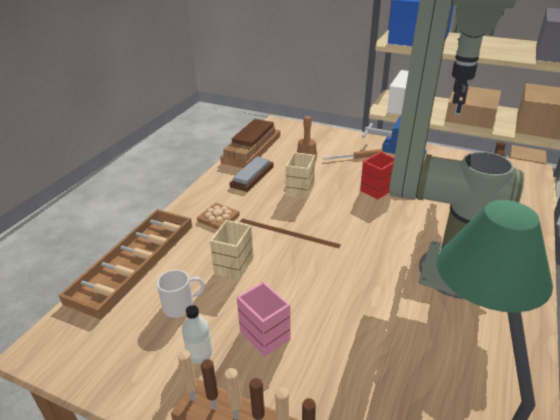

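Run:
```python
from h import *
A={'R':[], 'L':[]}; 
for n in ['scene','side']:
    p=arm.capture(n); W=world(p)
    f=p['range_z']>0
    for k,(cx,cy) in {'R':(.57,-.2),'L':(.595,.22)}.items():
        m=f&(abs(W[...,0]-cx)<.09)&(abs(W[...,1]-cy)<.085)&(W[...,2]>.02)&(W[...,2]<.13)
        q=W[m]; A[k].append(q)
        t=q[q[:,2]>.113]; print(n,k,len(q),len(t),cv2.minAreaRect(t[:,:2].astype(np.float32)),cv2.minAreaRect(q[:,:2].astype(np.float32)))
    for l in ['mug','stone','mallet','carving','line']:
        s=arm.silhouettes(p,l)[0]; q=W[s['pixels']&f]
        print(n,l,np.percentile(q,[2,98],axis=0).round(3).tolist())
for k in A:
    q=np.vstack(A[k]);t=q[q[:,2]>.108]; print(k,cv2.minAreaRect(t[:,:2].astype(np.float32)),t[:,:2].min(0),t[:,:2].max(0), q[:,2].max())
```

```text
scene R 1242 237 ((0.5737850666046143, -0.2147465944290161), (0.08248654752969742, 0.10410407930612564), 8.529178619384766) ((0.5745070576667786, -0.2152048796415329), (0.08377870172262192, 0.10522465407848358), 8.529178619384766)
scene L 853 161 ((0.595890462398529, 0.22956672310829163), (0.08150734007358551, 0.10882660746574402), 4.724794387817383) ((0.5964193344116211, 0.22834652662277222), (0.08262351900339127, 0.11141563951969147), 4.453332424163818)
scene mug [[0.62, 0.381, 0.005], [0.693, 0.463, 0.096]]
scene stone [[0.734, -0.327, 0.007], [0.811, -0.142, 0.043]]
scene mallet [[0.603, -0.452, 0.009], [0.668, -0.39, 0.187]]
scene carving [[0.71, -0.006, 0.008], [0.804, 0.096, 0.033]]
scene line [[0.357, 0.016, -0.003], [0.672, 0.041, 0.008]]
side R 1051 166 ((0.5708011984825134, -0.21174415946006775), (0.08190546929836273, 0.10979441553354263), 9.3023681640625) ((0.570868194103241, -0.21160104870796204), (0.0825640931725502, 0.11120716482400894), 7.972525119781494)
side L 1819 308 ((0.5921441912651062, 0.23126618564128876), (0.08288092911243439, 0.1055188849568367), 4.6460041999816895) ((0.5920616388320923, 0.23235425353050232), (0.08373904973268509, 0.10709784924983978), 4.175147533416748)
side mug [[0.605, 0.377, 0.005], [0.687, 0.466, 0.092]]
side stone [[0.728, -0.314, -0.002], [0.809, -0.123, 0.041]]
side mallet [[0.59, -0.419, 0.048], [0.656, -0.374, 0.181]]
side carving [[0.696, 0.004, 0.001], [0.8, 0.104, 0.031]]
side line [[0.349, 0.014, -0.004], [0.672, 0.044, 0.005]]
R ((0.5723447799682617, -0.21166552603244781), (0.08435919880867004, 0.11073519289493561), 8.678093910217285) [ 0.5237995  -0.27015646] [ 0.62093617 -0.15284382] 0.1260426930839974
L ((0.5935108065605164, 0.22926753759384155), (0.08596975356340408, 0.10918596386909485), 4.285693645477295) [0.5465664  0.17337098] [0.64002402 0.28528273] 0.12585184484807177
```

>>> send_rows:
  series:
    - {"xyz": [50.9, 35.8, 0], "dr": [0, 0, -0.075], "grip": 50}
    - {"xyz": [50.9, 35.8, 0], "dr": [0, 0, -0.075], "grip": 50}
    - {"xyz": [50.9, 35.8, 0], "dr": [0, 0, -0.075], "grip": 50}
    - {"xyz": [50.9, 35.8, 0], "dr": [0, 0, -0.075], "grip": 50}
    - {"xyz": [50.9, 35.8, 0], "dr": [0, 0, -0.075], "grip": 50}
    - {"xyz": [50.9, 35.8, 0], "dr": [0, 0, -0.075], "grip": 50}
    - {"xyz": [50.9, 35.8, 0], "dr": [0, 0, -0.075], "grip": 50}
    - {"xyz": [50.9, 35.8, 0], "dr": [0, 0, -0.075], "grip": 50}
    - {"xyz": [50.9, 35.8, 0], "dr": [0, 0, -0.075], "grip": 50}
    - {"xyz": [50.9, 35.8, 0], "dr": [0, 0, -0.075], "grip": 50}

```text
clock: 2.33
eef_pos: [0.4704, -0.3193, 0.405]
eef_rot: [[0.989, 0.149, 0.0], [0.149, -0.989, -0.001], [0.0, 0.001, -1.0]]
ft_force: [0.1, -1.3, -0.6]
finger_gap: 0.0428
```

>>> send_rows:
  series:
    - {"xyz": [16.6, 11.6, 0], "dr": [0, 0, 0], "grip": 50}
    - {"xyz": [16.6, 11.6, 0], "dr": [0, 0, 0], "grip": 50}
    - {"xyz": [16.6, 11.6, 0], "dr": [0, 0, 0], "grip": 50}
    - {"xyz": [16.6, 11.6, 0], "dr": [0, 0, 0], "grip": 50}
    - {"xyz": [16.6, 11.6, 0], "dr": [0, 0, 0], "grip": 50}
    - {"xyz": [16.6, 11.6, 0], "dr": [0, 0, 0], "grip": 50}
    - {"xyz": [16.6, 11.6, 0], "dr": [0, 0, 0], "grip": 50}

```text
clock: 2.92
eef_pos: [0.6362, -0.2031, 0.404]
eef_rot: [[0.988, 0.153, -0.001], [0.153, -0.988, 0.0], [-0.001, -0.0, -1.0]]
ft_force: [-0.2, -0.5, -0.3]
finger_gap: 0.0427
```

>>> send_rows:
  series:
    - {"xyz": [0.2, 0, -4], "dr": [0, 0, 0], "grip": 50}
    - {"xyz": [0.2, 0, -8], "dr": [0, 0, 0], "grip": 50}
    - {"xyz": [0.2, 0, -12], "dr": [0, 0, 0], "grip": 50}
    - {"xyz": [0.2, 0, -14], "dr": [0, 0, 0], "grip": 50}
    - {"xyz": [0.2, 0, -14], "dr": [0, 0, 0], "grip": 50}

```text
clock: 3.33
eef_pos: [0.633, -0.2048, 0.2572]
eef_rot: [[0.989, 0.147, -0.013], [0.147, -0.989, 0.006], [-0.012, -0.008, -1.0]]
ft_force: [-1.7, 0.2, -1.1]
finger_gap: 0.0431
```

Run:
```python
from h import *
p=arm.capture('side'); save(p,'side1')
```

```text
(no output)
```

View pics/side1.png

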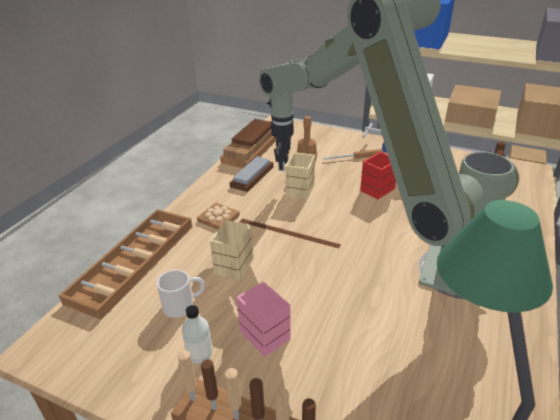

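>>> send_rows:
  series:
    - {"xyz": [-1, -0.15, 0.3], "dr": [0, 0, 0], "grip": 50}
    - {"xyz": [-2, -0.3, 0.5], "dr": [0, 0, 0], "grip": 50}
    - {"xyz": [-3, -0.45, 0.5], "dr": [0, 0, 0], "grip": 50}
    - {"xyz": [-4, -0.6, 0.5], "dr": [0, 0, 0], "grip": 50}
    - {"xyz": [-5, -0.75, 0.5], "dr": [0, 0, 0], "grip": 50}
    - {"xyz": [-6, -0.9, 0.5], "dr": [0, 0, 0], "grip": 50}
    - {"xyz": [-7, -1.05, 0.5], "dr": [0, 0, 0], "grip": 50}
    - {"xyz": [-8, -1.2, 0.5], "dr": [0, 0, 0], "grip": 50}
    - {"xyz": [-8.5, -1.3, 0.5], "dr": [0, 0, 0], "grip": 50}
    - {"xyz": [-8.5, -1.3, 0.5], "dr": [0, 0, 0], "grip": 50}

```text
clock: 4.22
eef_pos: [0.5502, -0.2179, 0.2687]
eef_rot: [[0.989, 0.148, -0.003], [0.148, -0.989, 0.001], [-0.003, -0.002, -1.0]]
ft_force: [-0.4, 0.3, -0.1]
finger_gap: 0.0425
```

Run:
```python
from h import *
p=arm.capture('side'); save(p,'side2')
p=arm.capture('scene'); save(p,'scene2')
```

```text
(no output)
```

View pics/side2.png

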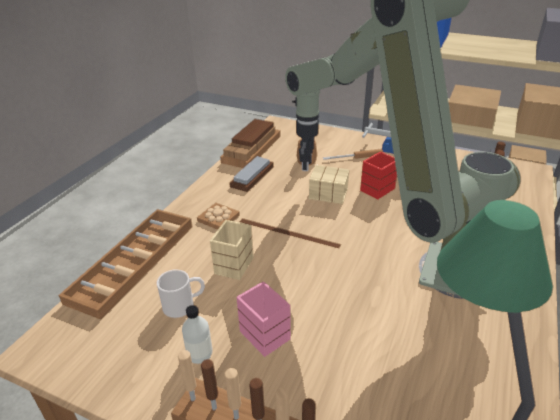

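View pics/scene2.png

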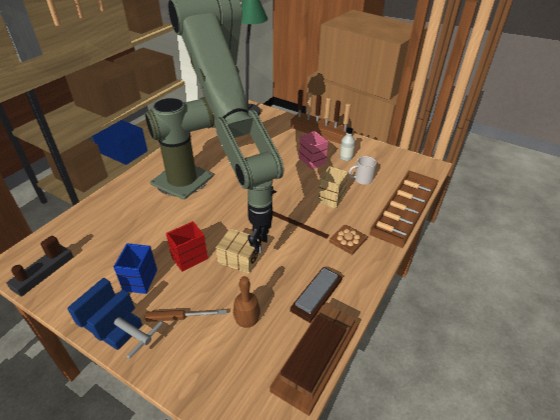

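>>> send_rows:
  series:
    - {"xyz": [1, 0, 4], "dr": [0, 0, 0], "grip": 50}
    - {"xyz": [3, 2, 8], "dr": [0, 0, 0], "grip": 50}
    - {"xyz": [4, 6, 9], "dr": [0, 0, -0.03], "grip": 50}
    - {"xyz": [5, 10, 9], "dr": [0, 0, -0.07], "grip": 50}
    - {"xyz": [6, 14, 9], "dr": [0, 0, -0.07], "grip": 50}
    - {"xyz": [7, 18, 9], "dr": [0, 0, -0.07], "grip": 50}
    - {"xyz": [8, 22, 9], "dr": [0, 0, -0.07], "grip": 50}
    - {"xyz": [9, 26, 9], "dr": [0, 0, -0.07], "grip": 50}
    - {"xyz": [10, 30, 9], "dr": [0, 0, -0.07], "grip": 50}
    - {"xyz": [11, 34, 9], "dr": [0, 0, -0.07], "grip": 50}

```text
clock: 5.15
eef_pos: [0.6618, 0.1221, 0.3593]
eef_rot: [[0.997, 0.08, -0.0], [0.08, -0.997, -0.0], [-0.0, 0.0, -1.0]]
ft_force: [2.2, -1.2, -0.2]
finger_gap: 0.0429
```

Run:
```python
from h import *
print(arm.get_state()['eef_pos'])
p=arm.capture('scene'); save(p,'scene3'); W=world(p)
cv2.imwrite('pics/scene3z.png',cv2.resize(cv2.cvtColor(p['pixels'][180:300,180:320],cv2.COLOR_RGB2BGR),None,fx=4,fy=4,interpolation=2))
for l in ['crate_a','stamp']:
    for r in arm.recognise(p,l): print(l,round(r['confidence'],2),tw(p,r['point']).round(3))
```

```text
[0.66177853 0.12213207 0.35933683]
crate_a 0.85 [ 0.269 -0.489  0.078]
crate_a 0.81 [0.412 0.401 0.078]
crate_a 0.8 [ 0.342 -0.327  0.08 ]
crate_a 0.73 [0.605 0.181 0.071]
crate_a 0.68 [ 0.48  -0.249  0.085]
stamp 0.97 [ 0.343 -0.328  0.079]
stamp 0.94 [ 0.265 -0.49   0.081]
stamp 0.58 [ 0.489 -0.254  0.076]
```

View pics/scene3z.png

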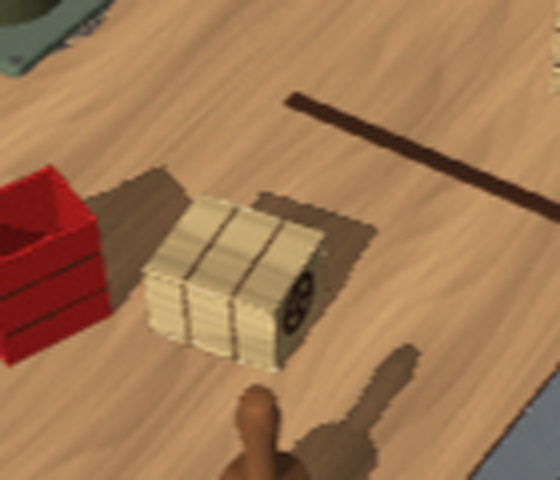

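The right-hand crate shows the ring (crop pixel 298,303). Next I'll tip the left one.

>>> send_rows:
  series:
    - {"xyz": [0, 4, 0], "dr": [0, 0, 0], "grip": 50}
    - {"xyz": [0, 8, 0], "dr": [0, 0, 0], "grip": 50}
    - {"xyz": [0, 11.3, 0], "dr": [0, 0, 0], "grip": 50}
    - {"xyz": [0, 11.3, 0], "dr": [0, 0, 0], "grip": 50}
    - {"xyz": [0, 11.3, -4], "dr": [0, 0, 0], "grip": 50}
    - {"xyz": [0, 11.3, -8], "dr": [0, 0, 0], "grip": 50}
    - {"xyz": [0, 11.3, -9.5], "dr": [0, 0, 0], "grip": 50}
    - {"xyz": [0, 11.3, -9.5], "dr": [0, 0, 0], "grip": 50}
    - {"xyz": [0, 11.3, -9.5], "dr": [0, 0, 0], "grip": 50}

```text
clock: 6.05
eef_pos: [0.6613, 0.2314, 0.2636]
eef_rot: [[0.997, 0.079, -0.003], [0.079, -0.997, -0.001], [-0.003, 0.001, -1.0]]
ft_force: [0.1, 0.1, -0.1]
finger_gap: 0.0424
```

Run:
```python
from h import *
p=arm.capture('side'); save(p,'side4')
```

```text
(no output)
```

View pics/side4.png

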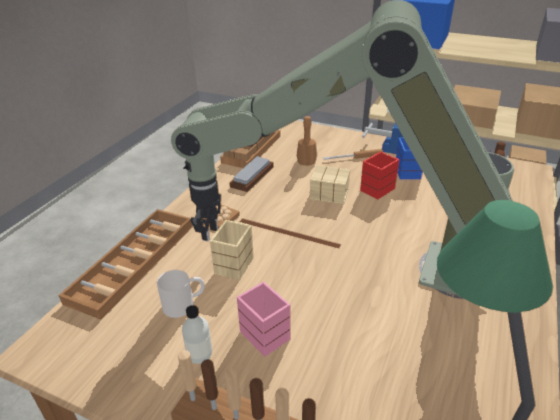

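>>> send_rows:
  series:
    - {"xyz": [-1, -0.08, 0.3], "dr": [0, 0, 0], "grip": 50}
    - {"xyz": [-2, -0.16, 0.5], "dr": [0, 0, 0], "grip": 50}
    - {"xyz": [-3, -0.24, 0.5], "dr": [0, 0, 0], "grip": 50}
    - {"xyz": [-4, -0.32, 0.5], "dr": [0, 0, 0], "grip": 50}
    - {"xyz": [-5, -0.4, 0.5], "dr": [0, 0, 0], "grip": 50}
    - {"xyz": [-6, -0.48, 0.5], "dr": [0, 0, 0], "grip": 50}
    - {"xyz": [-7, -0.56, 0.5], "dr": [0, 0, 0], "grip": 50}
    - {"xyz": [-8, -0.64, 0.5], "dr": [0, 0, 0], "grip": 50}
    - {"xyz": [-8.7, -0.7, 0.5], "dr": [0, 0, 0], "grip": 50}
    - {"xyz": [-8.7, -0.7, 0.5], "dr": [0, 0, 0], "grip": 50}

```text
clock: 6.93
eef_pos: [0.5744, 0.2256, 0.2726]
eef_rot: [[0.997, 0.08, 0.004], [0.08, -0.997, 0.001], [0.004, -0.001, -1.0]]
ft_force: [0.4, -0.1, -0.3]
finger_gap: 0.043
```

>>> send_rows:
  series:
    - {"xyz": [1, 0, 4], "dr": [0, 0, 0], "grip": 50}
    - {"xyz": [1, 0, 8], "dr": [0, 0, 0], "grip": 50}
    - {"xyz": [1, 0, 12], "dr": [0, 0, 0], "grip": 30}
    - {"xyz": [1, -4, 12], "dr": [0, 0, 0], "grip": 0}
    - {"xyz": [1, -8, 12], "dr": [0, 0, 0], "grip": 0}
    - {"xyz": [1, -12, 12], "dr": [0, 0, 0], "grip": 0}
    - {"xyz": [1, -16, 12], "dr": [0, 0, 0], "grip": 0}

```text
clock: 7.52
eef_pos: [0.5848, 0.0641, 0.392]
eef_rot: [[0.997, 0.081, 0.005], [0.081, -0.997, -0.0], [0.004, 0.001, -1.0]]
ft_force: [0.0, 0.5, -0.5]
finger_gap: 0.0002
```

Run:
```python
from h import *
A={'R':[], 'L':[]}
for n in ['scene','side']:
    p=arm.capture(n); save(p,n+'5'); W=world(p); f=p['range_z']>0
    for k,(cx,cy) in {'R':(.475,-.22),'L':(.495,.22)}.items():
        m=f&(abs(W[...,0]-cx)<.09)&(abs(W[...,1]-cy)<.085)&(W[...,2]>.065)&(W[...,2]<.1)
        q=W[m]; A[k].append(q); print(n,k,len(q),cv2.minAreaRect(q[:,:2].astype(np.float32)))
for k in A:
    q=np.vstack(A[k]); print(k,cv2.minAreaRect(q[:,:2].astype(np.float32)), np.median(q[:,2]))
```

```text
scene R 898 ((0.4708334505558014, -0.23030784726142883), (0.12191100418567657, 0.10623467713594437), 7.712923526763916)
scene L 493 ((0.49169668555259705, 0.21850048005580902), (0.1227191612124443, 0.10839416831731796), 4.419280529022217)
side R 667 ((0.4673324525356293, -0.2266620248556137), (0.12001446634531021, 0.11208873242139816), 8.10317611694336)
side L 1239 ((0.4887903332710266, 0.2215307205915451), (0.12149690836668015, 0.10877583920955658), 4.053325176239014)
R ((0.46925103664398193, -0.22702085971832275), (0.124212346971035, 0.11323225498199463), 7.7863335609436035) 0.07997061654694726
L ((0.4905194342136383, 0.220132976770401), (0.12481037527322769, 0.11203588545322418), 4.18886661529541) 0.07954977723269818
```

View pics/side5.png

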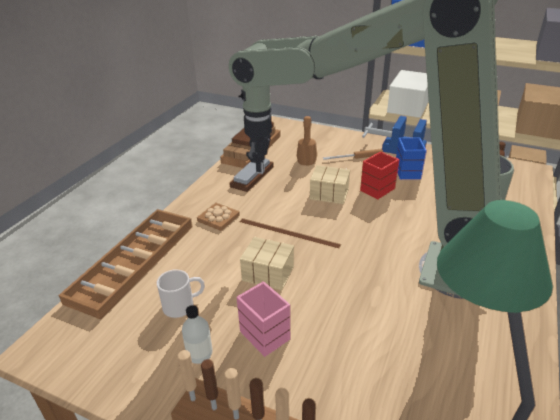

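View pics/scene5.png

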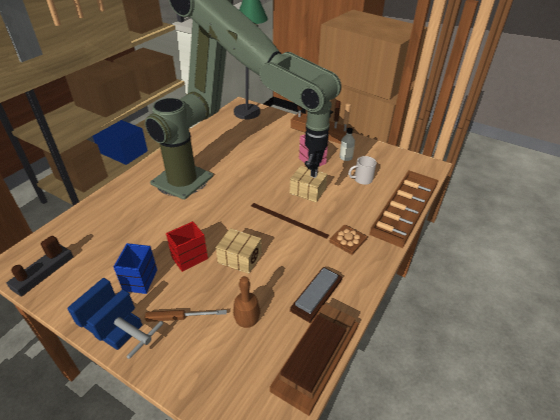

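Run:
```python
from h import *
s=arm.get_state(); print(s['q'],s['eef_pos'])
for n in ['scene','side']:
    p=arm.capture(n); W=world(p)
    m=(p['range_z']>0)&(abs(W[...,0]-.34)<.1)&(abs(W[...,1]+.31)<.1)&(W[...,2]>.1)&(W[...,2]<.13)&(p['pixels'][...,0]>2*p['pixels'][...,1].astype(int)+20)
    q=W[m];print(q.min(0),q.max(0))
```

```text
[-2.52536018 13.98832336 87.29806218 -0.16052601 78.50266621 83.34302238] [0.58524693 0.06007994 0.39154999]
[ 0.26667805 -0.38375613  0.10009147] [ 0.37981964 -0.26550442  0.1250067 ]
[ 0.2644234  -0.37669213  0.10001851] [ 0.37308076 -0.25540306  0.12374984]
```

>>> send_rows:
  series:
    - {"xyz": [-1, -4, 0], "dr": [0, 0, 0.12], "grip": 50}
    - {"xyz": [-2, -8, 0], "dr": [0, 0, 0.24], "grip": 50}
    - {"xyz": [-3, -12, 0], "dr": [0, 0, 0.36], "grip": 50}
    - {"xyz": [-4, -16, 0], "dr": [0, 0, 0.48], "grip": 50}
    - {"xyz": [-5, -20, 0], "dr": [0, 0, 0.6], "grip": 50}
    - {"xyz": [-6, -24, 0], "dr": [0, 0, 0.72], "grip": 50}
    - {"xyz": [-7, -28, 0], "dr": [0, 0, 0.84], "grip": 50}
    - {"xyz": [-8, -31, 0], "dr": [0, 0, 0.96], "grip": 50}
    - {"xyz": [-9, -34, 0], "dr": [0, 0, 1.08], "grip": 50}
    - {"xyz": [-10.9, -36.8, 0], "dr": [0, 0, 1.2], "grip": 50}

```text
clock: 8.55
eef_pos: [0.4778, -0.3016, 0.3907]
eef_rot: [[0.325, 0.946, 0.003], [0.946, -0.325, -0.002], [-0.001, 0.003, -1.0]]
ft_force: [1.2, -0.8, -1.6]
finger_gap: 0.0429
```

>>> send_rows:
  series:
    - {"xyz": [0, 0, 0], "dr": [0, 0, 0.12], "grip": 50}
    - {"xyz": [0, 0, 0], "dr": [0, 0, 0.24], "grip": 50}
    - {"xyz": [0, 0, 0], "dr": [0, 0, 0.36], "grip": 50}
    - {"xyz": [0, 0, 0], "dr": [0, 0, 0.43], "grip": 50}
    - {"xyz": [0, 0, 0], "dr": [0, 0, 0.43], "grip": 50}
    - {"xyz": [0, 0, 0], "dr": [0, 0, 0.43], "grip": 50}

```text
clock: 9.05
eef_pos: [0.4776, -0.2995, 0.3902]
eef_rot: [[-0.091, 0.996, 0.001], [0.996, 0.091, -0.0], [-0.0, 0.001, -1.0]]
ft_force: [0.6, 0.1, -0.6]
finger_gap: 0.0428
```

>>> send_rows:
  series:
    - {"xyz": [0, -1, 0], "dr": [0, 0, 0.05], "grip": 50}
    - {"xyz": [0, -1.2, -4], "dr": [0, 0, 0.05], "grip": 50}
    - {"xyz": [0, -1.2, -8], "dr": [0, 0, 0.05], "grip": 50}
    - {"xyz": [0, -1.2, -12], "dr": [0, 0, 0.05], "grip": 50}
    - {"xyz": [0, -1.2, -16], "dr": [0, 0, 0.05], "grip": 50}
    - {"xyz": [0, -1.2, -18.5], "dr": [0, 0, 0.05], "grip": 50}
    - {"xyz": [0, -1.2, -18.5], "dr": [0, 0, 0.05], "grip": 50}
    - {"xyz": [0, -1.2, -18.5], "dr": [0, 0, 0.05], "grip": 50}

```text
clock: 9.72
eef_pos: [0.4766, -0.3115, 0.2035]
eef_rot: [[-0.14, 0.99, -0.003], [0.99, 0.14, 0.002], [0.003, -0.002, -1.0]]
ft_force: [0.0, -0.4, 0.0]
finger_gap: 0.0426
```

Run:
```python
from h import *
p=arm.capture('side'); save(p,'side6')
p=arm.capture('scene'); save(p,'scene6')
```

```text
(no output)
```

View pics/scene6.png

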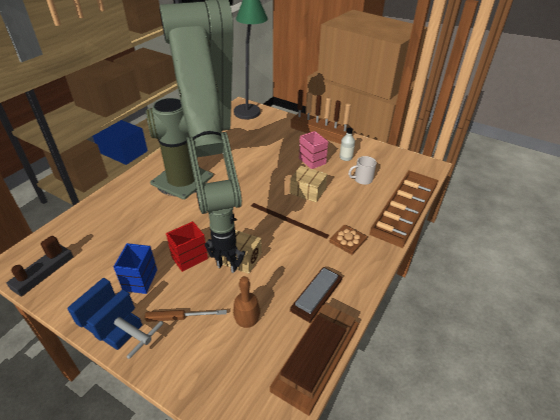

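>>> send_rows:
  series:
    - {"xyz": [0, 1.5, 0], "dr": [0, 0, 0], "grip": 50}
    - {"xyz": [0, 3, 0], "dr": [0, 0, 0], "grip": 50}
    - {"xyz": [0, 5, 0], "dr": [0, 0, -0.02], "grip": 50}
    - {"xyz": [0, 7, 0], "dr": [0, 0, -0.04], "grip": 50}
    - {"xyz": [0, 9, 0], "dr": [0, 0, -0.06], "grip": 50}
    - {"xyz": [0, 11, 0], "dr": [0, 0, -0.08], "grip": 50}
    - {"xyz": [0, 13, 0], "dr": [0, 0, -0.1], "grip": 50}
    - {"xyz": [0, 15, 0], "dr": [0, 0, -0.12], "grip": 50}
    - {"xyz": [0, 17, 0], "dr": [0, 0, -0.14], "grip": 50}
    - {"xyz": [0, 18, 0], "dr": [0, 0, -0.14], "grip": 50}

```text
clock: 10.65
eef_pos: [0.4766, -0.1298, 0.2062]
eef_rot: [[-0.003, 1.0, 0.002], [1.0, 0.003, -0.001], [-0.001, 0.002, -1.0]]
ft_force: [-0.2, -1.5, 0.7]
finger_gap: 0.0427
```

```bash
cat > m.py <<'E'
from h import *
import sys
cy=float(sys.argv[1]);t=sys.argv[2]
for n in ['scene','side']:
    p=arm.capture(n); save(p,n+t); W=world(p); f=p['range_z']>0; c=p['pixels'].astype(int)
    m=f&(abs(W[...,0]-.465)<.1)&(abs(W[...,1]-cy)<.08)&(W[...,2]>.07)&(W[...,2]<.09)&(c.sum(-1)>250)
    q=W[m]; print(n,len(q),cv2.minAreaRect(q[:,:2].astype(np.float32)),np.percentile(q,[1,99],axis=0).round(3).tolist())
E
python3 m.py -.07 7
```

```text
scene 164 ((0.4954909086227417, -0.07689577341079712), (0.08520695567131042, 0.1270238161087036), 0.293547123670578) [[0.455, -0.14, 0.07], [0.537, -0.015, 0.086]]
side 791 ((0.47319215536117554, -0.07615315914154053), (0.13958542048931122, 0.12188579142093658), 88.81871795654297) [[0.414, -0.133, 0.071], [0.533, -0.011, 0.086]]
```

View pics/side7.png

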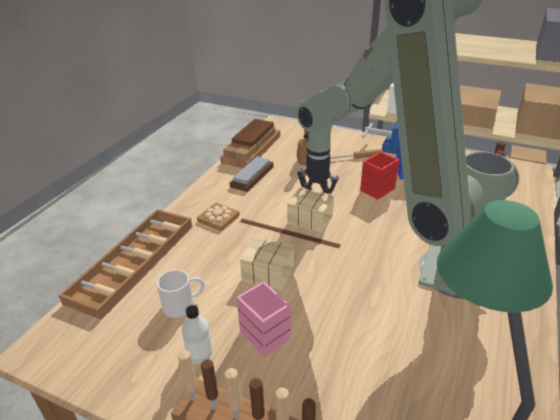

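>>> send_rows:
  series:
    - {"xyz": [0, 1.3, 0], "dr": [0, 0, 0], "grip": 50}
    - {"xyz": [0, 2.6, 0], "dr": [0, 0, 0], "grip": 50}
    - {"xyz": [0, 3.9, 0], "dr": [0, 0, 0], "grip": 50}
    - {"xyz": [0, 5.2, 0], "dr": [0, 0, 0], "grip": 50}
    - {"xyz": [0, 6.4, 0], "dr": [0, 0, 0], "grip": 50}
    - {"xyz": [0, 7.4, 0], "dr": [0, 0, 0], "grip": 50}
    - {"xyz": [0, 8.2, 0], "dr": [0, 0, 0], "grip": 50}
    - {"xyz": [0, 8.7, 0], "dr": [0, 0, 0], "grip": 50}
    - {"xyz": [0, 9.0, 0], "dr": [0, 0, 0], "grip": 50}
    - {"xyz": [0, 9.0, 0], "dr": [0, 0, 0], "grip": 50}

```text
clock: 11.58
eef_pos: [0.4765, -0.0417, 0.2045]
eef_rot: [[-0.001, 1.0, -0.001], [1.0, 0.001, 0.001], [0.001, -0.001, -1.0]]
ft_force: [-0.2, -0.1, 0.1]
finger_gap: 0.0425
```

```bash
python3 m.py .03 8
```

```text
scene 130 ((0.4975418448448181, 0.021962236613035202), (0.1047983393073082, 0.07690106332302094), 87.3879623413086) [[0.459, -0.029, 0.071], [0.536, 0.072, 0.086]]
side 908 ((0.4732309579849243, 0.014619886875152588), (0.12176372855901718, 0.1288786232471466), 0.1327206790447235) [[0.413, -0.045, 0.071], [0.532, 0.076, 0.086]]
```

View pics/side8.png

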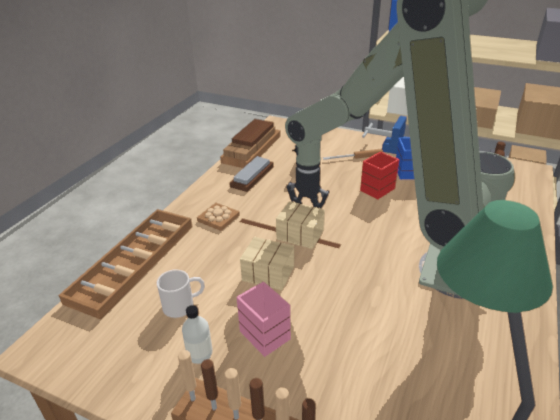

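>>> send_rows:
  series:
    - {"xyz": [0, 0.3, 0], "dr": [0, 0, 0], "grip": 50}
    - {"xyz": [0, 0.6, 0], "dr": [0, 0, 0], "grip": 50}
    - {"xyz": [0, 0.8, 0], "dr": [0, 0, 0], "grip": 50}
    - {"xyz": [0, 0.8, 0], "dr": [0, 0, 0], "grip": 50}
    - {"xyz": [0, -1.5, 0], "dr": [0, 0, 0], "grip": 50}
    - {"xyz": [0, -3, 0], "dr": [0, 0, 0], "grip": 50}
    - {"xyz": [0, -4, 2], "dr": [0, 0, 0], "grip": 50}
    - {"xyz": [0, -7, 5], "dr": [0, 0, 0], "grip": 50}
    - {"xyz": [0, -10, 8], "dr": [0, 0, 0], "grip": 50}
    - {"xyz": [0, -13, 11], "dr": [0, 0, 0], "grip": 50}

```text
clock: 12.52
eef_pos: [0.4762, -0.1713, 0.3139]
eef_rot: [[-0.002, 1.0, -0.001], [1.0, 0.002, 0.001], [0.001, -0.001, -1.0]]
ft_force: [0.9, 0.3, -0.7]
finger_gap: 0.0426
```

```bash
python3 m.py .03 9
python3 - <<'E'
from h import *
for n in ['scene','side']:
    p=arm.capture(n); W=world(p); f=p['range_z']>0
    for l in ['line']:
        for s in arm.silhouettes(p,l)[:2]:
            q=W[s['pixels']&f]; print(n,l,s['confidence'],np.median(q,0),np.percentile(q,[2,98],axis=0).round(3).tolist())
    for l in ['mug','mallet','stone','carving','glue','gouge','stamp']:
        print(n,l,[tw(p,r['point']).round(3).tolist() for r in arm.recognise(p,l)[:3]])
E
```

```text
scene 312 ((0.47810807824134827, 0.028910018503665924), (0.12069792300462723, 0.10501842200756073), 1.5433615446090698) [[0.419, -0.023, 0.071], [0.537, 0.08, 0.087]]
side 885 ((0.47277846932411194, 0.03083871491253376), (0.1205032467842102, 0.10765906423330307), 0.8091907501220703) [[0.414, -0.018, 0.071], [0.532, 0.083, 0.084]]
scene line 0.5 [0.60428019 0.02860507 0.00224243] [[0.544, 0.018, -0.002], [0.679, 0.041, 0.007]]
scene mug [[0.654, 0.397, 0.062], [0.641, -0.424, 0.089]]
scene mallet [[0.639, -0.427, 0.087]]
scene stone [[0.78, -0.246, 0.038]]
scene carving [[0.756, 0.036, 0.02]]
scene glue [[0.529, 0.504, 0.077]]
scene gouge [[0.44, -0.534, 0.019]]
scene stamp [[0.343, -0.329, 0.084], [0.499, 0.007, 0.075], [0.266, -0.485, 0.08]]
side line 0.54 [0.59884829 0.03027756 0.00064345] [[0.351, 0.018, -0.003], [0.676, 0.041, 0.004]]
side mug [[0.638, 0.434, 0.063]]
side mallet [[0.627, -0.385, 0.069]]
side stone [[0.754, -0.192, 0.026]]
side carving [[0.743, 0.063, 0.016]]
side glue [[0.504, 0.548, 0.094]]
side gouge [[0.432, -0.524, 0.016]]
side stamp [[0.463, 0.069, 0.069], [0.316, -0.285, 0.077]]
```

View pics/side9.png

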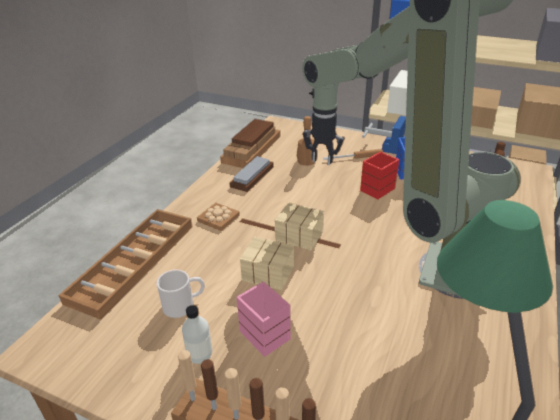

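View pics/scene9.png

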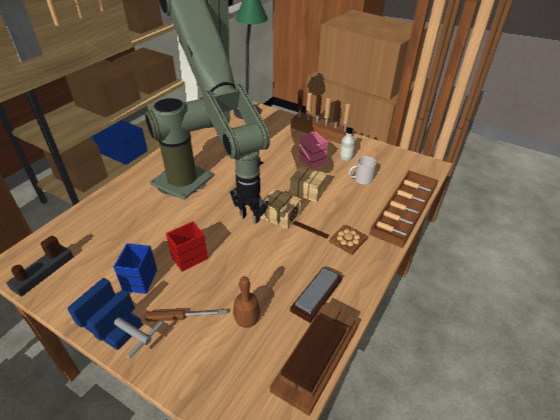

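The stamped crate is centred at y ≈ 0.030 m, and the line runs at y ≈ 0.029 m. The bystanders haven't moved, and the gripper is clear of everything. I'm handing the job in.

```bash
python3 -c "
from bench import arm
print(arm.close_job())"
```

```text
the job is handed in; nothing more can be done
None
```

The job is done and handed in at about 12.7 s on the clock. I tipped both crates over towards the robot. The right-hand one (starting at y ≈ -0.21 m) has the ring stamp, seen in the scene camera. I then pushed it sideways onto the dispatch line, still lying on its side.

**Last checks**
- **Stamped crate:** its centre is at about (0.475, 0.030) m, turned by about 1°. The line runs at y ≈ 0.029 m, so it passes under the middle to within about 2 mm.
- **Other crate:** it is lying on its side at about (0.49, 0.22) m, roughly 12 cm clear of the line. I did not look closely at its underside, because the stamp had already been seen on the first crate.
- **Bystanders:** most were found where they started, to within about 5 mm. The side camera's mallet reading was off by up to about 2 cm, with the arm partly in front of it. The scene camera showed the mallet unmoved.
- **Gripper:** it was backed off and touching nothing, and the measured forces were about 3 N at most.

The stamp detector also reported false hits on the red and blue crates, so I relied on the picture for the stamp.

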